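Turn the tool carousel until the awl faces front

ROBOT

A 7-joint arm with a two-finger parallel gripper is mounted at the origin on the work surface. World frame = base frame: x ahead of the robot, y to its left, z up, the work surface at z = 0. Lengths are in m, angles in rad, forces in N, time in s.
With the tool pointing down it reaches from about 0.4 to 0.875 m from the base axis. Payload 6.5 kg.
Tool frame: the origin (TCP) lies at the very end of the fingers, on their centre line; the grasp point (between the pads) lies hold_point_z behind it (hold_point_z is the distance from the TCP to the grasp point, in m); z points along the fingers, y is the direction in which the jaws open and shut (so a half turn about z gives the same grasp; the last joint's range is limited). The gripper opens to 88 mm and grips with 3 to 60 N. Pads are 18 mm wide; open, the fingers measure 123 mm over their backs; the gripper's body (75 mm by 187 mm) begins 45 mm behind the grasp point.
Start: joints at [1.137, 0.536, -0.004, 1.538, 0.003, 1.067, -0.071], TCP at [0.234, -0.607, 0.239] pointing down, gripper open.
Joint ranges: [-2.7, 2.7], [-0.37, 2.16], [-1.27, 1.26], [0.24, 2.4], [-1.31, 4.45], [0.19, 1.91], [-2.76, 2.76]. Speed limits (rad/s): [2.39, 2.39, 3.14, 3.14, 3.14, 3.14, 3.14].

INTERFACE

Orientations are given as a rotation vector (axis times angle).
In Python, from rig import * gives the robot as it stands.
- The arm moves only by the shell command python3 -m jog 'ROWS' [FORCE]. ROWS is JSON, one flat list of numbers, 5 for each row, row after row: the shift along the tool's x, y, z in cm, then the turn about the tool's z in degrees, then the finger opening in cm, from 0 to 8.81. A call has exactly 8 rows; each row is the pose to reach, as a shift and turn from the pose commanded when the call began, along the tool's axes at that moment; what a row does not reach only later rows make up. A row lasts 1/12 s, in which the tool goes at most 41.7 mm and 7.16 degrees, less where a joint would pass 70% of its speed; a pose out of reach is approached as far as the arm can. A call with a gripper value outside its range is refused whole. The fingers move at their own pace and stop on an object; FORCE is the grip in N (left out, the last holds). Time passes only in rows, so rows that repeat a pose let the fingers close, or fill a call up. It gives the time, the measured TCP pose, the force and the opening at its end, in the units of the state.
- state(): the state, without advancing time (a new reading comes with each control period).
- grab_frame(name): name is "scene" or "side" or "wrist"; returns a dict with "frame" (400x640x3 uint8, red, green, blue), "K" (3x3 intrinsics, pixels), "R" (3x3) and "t" (3): a world point X has camera coordinates R X + t; the wrist camera has in their place "mount" (4x4, takes a point from camera to tool coordinates, whose origin is the TCP and whose axes are the flange's). Camera axes: x right, y down, z forward; pixel columns grow to the right and rows downward; lengths in m; the calibration is good to about 2 mm. A picture is of the moment at which its call begins: read the wrist's pose just before it. There is no depth.
- job_done(): hands the job in, once; it reports no verdict.
The state is a dict: "time_s": time; "joints": joint angles; "qd": joint speeds; "effort": joint torques, N m; "tcp_pos": TCP position; "ee_rot": TCP orientation; "force": force on the tool from outside, world axes, zero at the start; "ft_torque": the same for the moment, N m; "width": finger opening in m.
Only numpy, scipy, OpenCV 4.12 (cv2) and the standard library are available. Lean on these libraries where they do the work, as an engineer would, in place of code of your own. Each camera call takes 0.05 s, during which the arm holds its last target. There are 200 camera calls.

TASK

Turn the round tool carousel by pushing gently on its rim or the rim pegs with your fingertips, until the awl (wooden handle, brass collar, cork on its point) faces front, in line with the red arrow on the stand. Only push: do not grip the pegs, do not touch the tools or the grey sockets they stand in, do not fling the carousel, and leave the other things on the bench alone. Finish with the carousel at rest and the hand clear of everything.

Things in the scene. Friction and masses are not known exactly. Their poses are not given: they have to be found in the camera images.
- stand: Fixed dark steel disc, 270 mm across and 12 mm high, under the carousel; a red arrow point (12 mm high) sticks out of its front and ends 177 mm from the axis. Origin on the bench on the carousel's axis; the red arrow lies towards the stand's own -x, which is 'front' (roughly towards the robot, differing from start to start).
- front_mark (a point): Point fixed to the stand, 52 mm from the carousel's axis straight towards the red arrow, 36 mm above the bench: where the awl's underside must come.
- carousel: White disc, 260 mm across, 18 mm thick, turning endlessly either way about its vertical z axis with light friction (under 2 N at the rim; stops at once when no longer pushed). Origin on the axis at its underside, 14 mm above the bench; its top is 32 mm above the bench. The awl's socket lies on its own +x axis.
- peg_top (a point): Top centre, 87 mm above the bench, of one of the six alike black upright rim pegs (14 mm thick, 55 mm high) on the disc, 118 mm from the axis. This one is 30 degrees (counterclockwise from above) from the disc's own x axis; the others follow every 60 degrees.
- sockets: The six grey square tool sockets fixed on the carousel disc (34 mm square outside, 24 mm high, tops 56 mm above the bench), centred 52 mm from the axis at 0, 60, 120, 180, 240 and 300 degrees from the disc's x axis. Origin on the axis at the disc's top face; turns with the disc.
- awl: The awl: brown wooden handle, brass collar, thin steel shaft with a small cork on its point. Stands loose, handle down, in one socket of the carousel; handle 25 mm across and 50 mm long, whole tool about 95 mm tall. Origin at the centre of its underside, z up the tool. The play in the socket is about 2.5 mm each way.
- driver_red: Red-handled flat screwdriver, to be left in its socket. Stands loose, handle down, in one socket of the carousel; handle 25 mm across and 50 mm long, whole tool about 95 mm tall. Origin at the centre of its underside, z up the tool.
- driver_blue: Blue-handled flat screwdriver, to be left in its socket. Stands loose, handle down, in one socket of the carousel; handle 25 mm across and 50 mm long, whole tool about 95 mm tall. Origin at the centre of its underside, z up the tool.
- nut_driver: Yellow-handled nut driver, to be left in its socket. Stands loose, handle down, in one socket of the carousel; handle 25 mm across and 50 mm long, whole tool about 95 mm tall. Origin at the centre of its underside, z up the tool.
- file: Black-handled file, to be left in its socket. Stands loose, handle down, in one socket of the carousel; handle 25 mm across and 50 mm long, whole tool about 95 mm tall. Origin at the centre of its underside, z up the tool.
- scriber: Green-handled scriber, to be left in its socket. Stands loose, handle down, in one socket of the carousel; handle 25 mm across and 50 mm long, whole tool about 95 mm tall. Origin at the centre of its underside, z up the tool.
- long_driver: Orange-handled screwdriver, about 200 mm long, lying loose on the bench left of the carousel; leave it alone. Origin at the centre of its underside, x along its length.
- grease_tin: Blue tin, 64 mm across and 70 mm tall, loose on the bench to the right; leave it alone. Origin at the centre of its underside.
- tape_roll: Black roll of tape, 80 mm across and 20 mm high, loose on the bench to the right; leave it alone. Origin at the centre of its underside.

How it is judged:
On the way:
1. the fingers push the carousel (contact force between the fingers and carousel above 0.2 N).
At the end, for the whole second after the job is handed in: The awl stands in its socket within 10 mm (about 11 degrees of turn) of the front mark, the carousel is at rest, all six tools stand upright (within 0.3 rad) and unlifted (within 10 mm) in their sockets, and the loose things on the bench lie within 15 mm of where they were (horizontal distance between awl and front_mark below 0.01 m and angular speed of carousel below 0.05 rad/s and angle between each of awl, driver_red, driver_blue, nut_driver, file, scriber's own z axis and vertical below 0.3 rad and height (world z) of each of awl, driver_red, driver_blue, nut_driver, file, scriber below 0.044 m and distance of each of long_driver, grease_tin, tape_roll from where it was at the start of the episode below 0.015 m); the robot touches nothing.
It fails at once if a tool in the carousel, or a socket, is touched by the robot (over 1 N) (contact force between any of the fingers, the arm and awl above 1 N or contact force between any of the fingers, the arm and driver_red above 1 N or contact force between any of the fingers, the arm and driver_blue above 1 N or contact force between any of the fingers, the arm and nut_driver above 1 N or contact force between any of the fingers, the arm and file above 1 N or contact force between any of the fingers, the arm and scriber above 1 N or contact force between any of the fingers, the arm and sockets above 1 N).
It fails at once if a tool is lifted by over 10 mm or tipped by over 0.3 rad (not (angle between each of awl, driver_red, driver_blue, nut_driver, file, scriber's own z axis and vertical below 0.3 rad and height (world z) of each of awl, driver_red, driver_blue, nut_driver, file, scriber below 0.044 m)).
It fails at once if the carousel is flung round (over 3 rad/s) (angular speed of carousel above 3 rad/s).
It fails at once if the carousel is gripped or pressed hard (over 25 N) (contact force between any of the fingers, the arm and carousel above 25 N).
It fails at once if a loose thing on the bench is moved by over 15 mm (distance of any of long_driver, grease_tin, tape_roll from where it was at the start of the episode above 0.015 m).
It also fails if it takes over 43 s, if anything falls off the work surface, if the arm or the gripper's body presses on something with over 40 N, if the wrist force passes 120 N, or if a joint passes its speed limit or range.

## Working session

There is one attempt and no reset: what is moved stays moved. The work goes in short steps, Python scripts to look and compute and a shell command to move; the robot and the scene stay as the last step left them, time stands still between calls to the robot, and variables do not carry over. Pictures are saved under pics/ and viewed, about 8 in all and at most 12, crops included, and the job is handed in when it is done.

```bash
mkdir -p pics; ls
python3 - <<'E'
from rig import *
import cv2
print(state())
for n in ("scene","side"):
    f=grab_frame(n); cv2.imwrite(f"pics/{n}0.png",f["frame"][...,::-1]); print(n,f["K"],f["R"],f["t"])
E
```

```text
pics
{'time_s': 0.0, 'joints': array([ 1.13681033,  0.53719148, -0.00442487,  1.53883567,  0.00263024,
        1.06728889, -0.07124256]), 'qd': array([ 0.00049866,  0.00106248,  0.00028741,  0.0013077 , -0.00154531,
        0.00082213, -0.00039448]), 'effort': array([ 3.37784777e-04, -5.70988154e+01,  9.91315059e-01, -2.51601309e+01,
       -5.61922544e-02,  1.80574169e-02,  2.08541519e-04]), 'tcp_pos': array([ 0.23346156, -0.60598521,  0.23783741]), 'ee_rot': array([-3.08698907e+00, -5.74213636e-01,  7.37316279e-04]), 'force': array([-1.08000704,  0.12175809,  0.45578297]), 'ft_torque': array([-0.007735  , -0.04293258,  0.04484614]), 'width': 0.08808107873239812}
scene [[401.78639947   0.         320.50075778]
 [  0.         401.78639947 193.97354877]
 [  0.           0.           1.        ]] [[ 0.7596041   0.65018705 -0.01607498]
 [ 0.39552008 -0.48141861 -0.78217645]
 [-0.51629979  0.58778646 -0.62284958]] [-0.39556073 -0.17087926  1.26861583]
side [[447.51239677   0.         315.93996096]
 [  0.         447.51239677 198.58361105]
 [  0.           0.           1.        ]] [[ 0.96405951 -0.26536374 -0.01308977]
 [-0.20989313 -0.73047915 -0.64988083]
 [ 0.162893    0.62927125 -0.7599234 ]] [-0.5200279   0.15055589  1.24170869]
```

View pics/scene0.png

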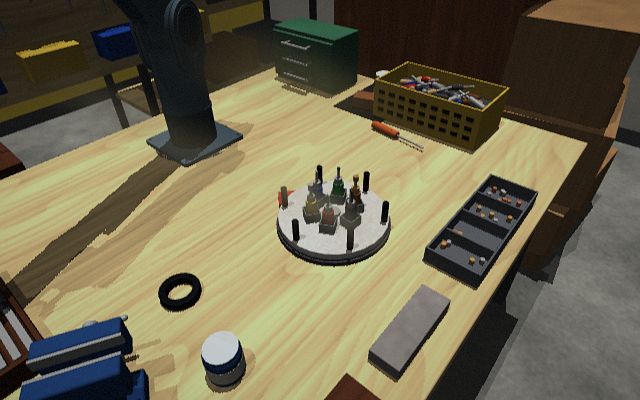

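View pics/side0.png

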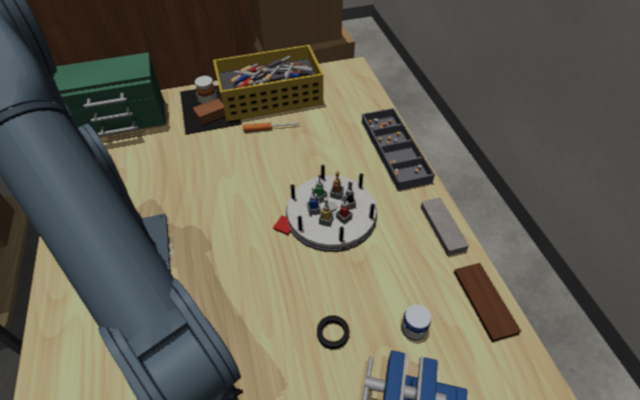

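Scene: the disc is at about (334,222), with the awl (brown/cork) at about (355,190). Side: the disc is at about (331,212), the red arrow at (284,226) and the awl at (337,185). Next I measure the disc, arrow and tools.

```bash
cat > h.py <<'E'
from rig import *
import cv2, numpy as np
def ray(f,uv,z):
    uv=np.atleast_2d(np.asarray(uv,float)); d=np.linalg.solve(f["K"],np.c_[uv,np.ones(len(uv))].T)
    c=-f["R"].T@f["t"]; d=(f["R"].T@d).T
    return c+d*((z-c[2])/d[:,2])[:,None]
def proj(f,X):
    q=f["K"]@(f["R"]@np.atleast_2d(X).T+f["t"][:,None]); return (q[:2]/q[2]).T
def tri(fa,ua,fb,ub):
    P=[f["K"]@np.c_[f["R"],f["t"]] for f in (fa,fb)]
    X=cv2.triangulatePoints(P[0],P[1],np.array(ua,float)[:,None],np.array(ub,float)[:,None]).ravel(); return X[:3]/X[3]
E
python3 - <<'E'
from h import *
tiles=[]
for n,(u0,v0) in (("scene",(264,150)),("side",(261,150))):
    f=grab_frame(n); im=f["frame"]; hsv=cv2.cvtColor(im,cv2.COLOR_RGB2HSV)
    c=im[v0:v0+120,u0:u0+140]
    m=((hsv[...,1]<45)&(hsv[...,2]>110)).astype(np.uint8); k=np.zeros_like(m);k[v0:v0+120,u0:u0+140]=1;m*=k
    m=cv2.morphologyEx(m,cv2.MORPH_CLOSE,np.ones((3,3)))
    cn=max(cv2.findContours(m,0,1)[0],key=cv2.contourArea)
    h=cv2.convexHull(cn)[:,0]
    P=ray(f,h,0.032)[:,:2].astype(np.float32)
    print(n,"disc",cv2.minEnclosingCircle(P),cv2.fitEllipse(P))
    r=(((hsv[...,0]<6)|(hsv[...,0]>174))&(hsv[...,1]>170)&(hsv[...,2]>70)).astype(np.uint8)*k
    for q in cv2.findContours(r,0,1)[0]:
        if cv2.contourArea(q)>3: print("red",cv2.contourArea(q),q[:,0].mean(0),ray(f,q[:,0].mean(0),.012))
    tiles.append(cv2.resize(c,None,fx=5,fy=5,interpolation=cv2.INTER_CUBIC))
    cv2.imwrite(f"pics/{n}c.png",tiles[-1][...,::-1])
E
```

```text
scene disc ((0.5691866874694824, -0.02948329970240593), 0.13284064829349518) ((0.5707568526268005, -0.0271708182990551), (0.23541457951068878, 0.261383980512619), 35.187625885009766)
red 13.0 [279.625      198.45833333] [[ 0.42621354 -0.04776861  0.012     ]]
side disc ((0.578233003616333, -0.023194771260023117), 0.13076621294021606) ((0.5787959098815918, -0.02311401069164276), (0.25944212079048157, 0.2596285939216614), 177.43565368652344)
red 151.0 [282.77272727 225.40909091] [[ 0.43174408 -0.03379889  0.012     ]]
red 5.0 [344.5        209.16666667] [[ 0.61983095 -0.02532694  0.012     ]]
```

View pics/scenec.png

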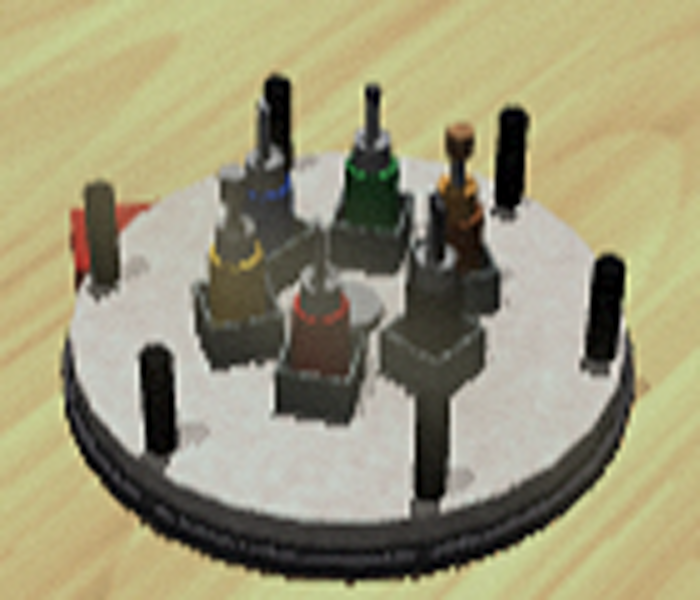

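View pics/sidec.png

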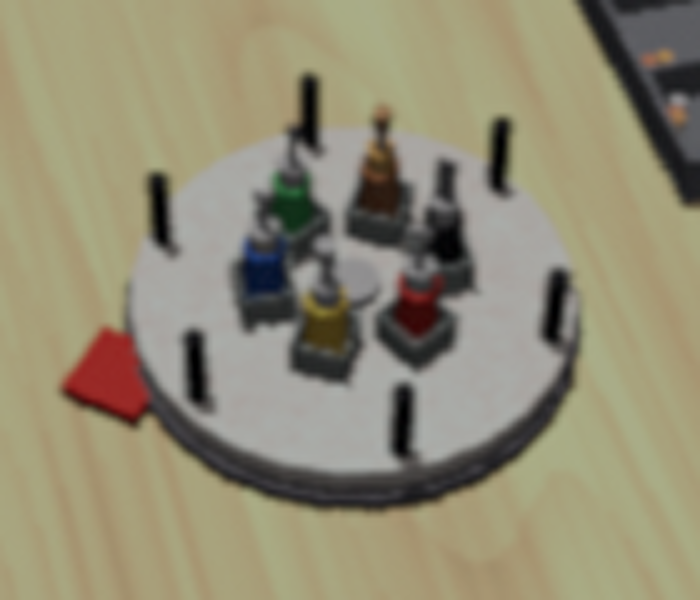

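Both crops show the six pegs, the tools and the arrow (side tip at crop (62,388)). The awl is at the far side, between two pegs. Now peg and arrow angles.

Run:
```python
from h import *
sc,sd=grab_frame("scene"),grab_frame("side")
C=np.array([.577,-.0235])
def rep(l,P):
    d=P[:,:2]-C
    for p,q in zip(P,d): print(l,p.round(4),"r%.3f a%.1f"%(np.hypot(*q),np.degrees(np.arctan2(q[1],q[0]))))
S=np.array([(309,78),(500,122),(558,273),(403,388),(193,335),(157,178)])/5+[261,150]
A=np.array([(278,80),(512,112),(608,260),(157,350),(100,188)])/5+[264,150]
Ps,Pa=ray(sd,S,.086),ray(sc,A,.086)
rep("side peg",Ps);rep("scene peg",Pa)
print("fit centre side",cv2.fitEllipse(Ps[:,:2].astype(np.float32))[0:2],"mean",Ps.mean(0), "scene", cv2.fitEllipse(Pa[:,:2].astype(np.float32)))
for a,p in zip(A,Pa):
    i=np.argmin(np.linalg.norm(Ps-p,axis=1)); print("tri",tri(sc,a,sd,S[i]).round(4))
rep("tip",ray(sd,np.array([(62,388)])/5+[261,150],.012))
rep("arrow cent",ray(sd,[[282.8,225.4]],.012))
rep("cork",tri(sc,np.array((459,130))/5+[264,150],sd,np.array((382,112))/5+[261,150])[None])
f=sd;hsv=cv2.cvtColor(f["frame"],cv2.COLOR_RGB2HSV)
# loose things
for n,p in (("tin side",[417,315]),):rep(n,ray(sd,[p],.07))
rep("tin scene",ray(sc,[[222,345]],.07)); rep("tape",ray(sd,[[333,332]],.01)); rep("tape sc",ray(sc,[[180,291]],.01))
rep("ldriver",ray(sd,[[244,128],[299,125]],.01))
```

```text
side peg [0.5879 0.0951 0.086 ] r0.119 a84.7
side peg [0.6851 0.0294 0.086 ] r0.120 a26.1
side peg [ 0.6781 -0.0879  0.086 ] r0.120 a-32.5
side peg [ 0.5724 -0.1398  0.086 ] r0.116 a-92.3
side peg [ 0.4743 -0.0747  0.086 ] r0.115 a-153.5
side peg [0.4822 0.0419 0.086 ] r0.115 a145.4
scene peg [0.4815 0.0445 0.086 ] r0.117 a144.5
scene peg [0.5866 0.0953 0.086 ] r0.119 a85.4
scene peg [0.684  0.0307 0.086 ] r0.120 a26.9
scene peg [ 0.5716 -0.1379  0.086 ] r0.115 a-92.7
scene peg [ 0.475  -0.0739  0.086 ] r0.114 a-153.7
fit centre side ((0.5800485610961914, -0.022639408707618713), (0.23496365547180176, 0.23533345758914948)) mean [ 0.58001587 -0.02266476  0.086     ] scene ((0.579371452331543, -0.021344507113099098), (0.23296570777893066, 0.2358357012271881), 56.5573844909668)
tri [0.4824 0.0427 0.0863]
tri [0.5876 0.0938 0.0872]
tri [0.6848 0.0288 0.0872]
tri [ 0.5724 -0.1393  0.0865]
tri [ 0.4745 -0.0737  0.0853]
tip [ 0.4043 -0.0341  0.012 ] r0.173 a-176.5
arrow cent [ 0.4318 -0.0338  0.012 ] r0.146 a-175.9
cork [0.6089 0.0193 0.1274] r0.053 a53.3
tin side [ 0.6681 -0.4168  0.07  ] r0.404 a-77.0
tin scene [ 0.6711 -0.4135  0.07  ] r0.401 a-76.4
tape [ 0.4779 -0.3784  0.01  ] r0.368 a-105.6
tape sc [ 0.478  -0.3769  0.01  ] r0.367 a-105.7
ldriver [0.3948 0.4214 0.01  ] r0.481 a112.3
ldriver [0.5833 0.383  0.01  ] r0.407 a89.1
```

Centre is about (0.580,-0.022); pegs sit at 26°+60k and triangulate to 86-87 mm high, as they should. The awl is at 56° and the arrow at 184°, so I need about +128° counterclockwise. I'll push the peg at 206° round along the near-right side, with closed fingers and the tool x axis pointing at the carousel axis.

```bash
cat >> h.py <<'E'
from scipy.spatial.transform import Rotation as Ro
C0=np.array([.5797,-.0222])
def go(phi,r,z):
    """shift (cm, tool axes) and turn to stand at carousel-angle phi, radius r, height z, tool x inward"""
    s=state(); R=Ro.from_rotvec(s["ee_rot"]).as_matrix(); p=np.radians(phi)
    T=np.r_[C0+r*np.array([np.cos(p),np.sin(p)]),z]
    yaw=np.degrees(np.arctan2(R[1,0],R[0,0])); want=phi+180
    print("shift cm",(R.T@(T-s["tcp_pos"])*100).round(2),"turn",round(-((want-yaw+180)%360-180),1),"yaw",yaw.round(1),"target",T.round(3))
def where():
    s=state(); d=s["tcp_pos"][:2]-C0
    print(s["time_s"],s["tcp_pos"].round(4),"r%.4f phi%.1f"%(np.hypot(*d),np.degrees(np.arctan2(d[1],d[0]))%360),"F",s["force"].round(2),"w",s["width"],"j",s["joints"].round(2))
E
python3 -c "
from h import *
print(Ro.from_rotvec(state()['ee_rot']).as_matrix().round(3)); go(188,.122,.2)"
```

```text
[[ 0.933  0.36  -0.   ]
 [ 0.36  -0.933  0.   ]
 [-0.    -0.001 -1.   ]]
shift cm [ 41.41 -44.82   3.87] turn 13.1 yaw 21.1 target [ 0.459 -0.039  0.2  ]
```

```bash
python3 -m jog '[1,-1.1,0,0,0, 3,-3.3,0,2,0, 5.5,-6,0,4,0, 8,-8.7,0,6,0, 11,-12,0,8,0, 14,-15.2,0,10,0, 17,-18.5,0,12,0, 20,-21.7,0,13,0]' 5; python3 -c "
from h import *
where();go(188,.122,.2)"
```

```text
time_s: 0.97
tcp_pos: [0.3387, -0.3397, 0.2388]
ee_rot: [3.134, 0.218, 0.0]
force: [0.5, -0.3, -0.2]
width: 0.0367
0.9667 [ 0.3387 -0.3397  0.2388] r0.3986 phi232.8 F [ 0.5  -0.32 -0.21] w 0.036739407912563415 j [ 0.75  0.25 -0.06  1.97  0.02  0.92 -0.76]
shift cm [ 16.06 -28.1    3.88] turn -0.0 yaw 8.0 target [ 0.459 -0.039  0.2  ]
```

```bash
python3 -m jog '[1.9,-3.3,0,0,0, 3.8,-6.6,0,0,0, 5.8,-10.2,0,0,0, 7.8,-13.6,1,0,0, 9.8,-17.1,2,0,0, 11.8,-20.6,3,0,0, 13.7,-24,4,0,0, 15.2,-26.6,4,0,0]'; python3 -c "
from h import *
where();go(188,.122,.06)
f=grab_frame('wrist');cv2.imwrite('pics/w1.png',f['frame'][...,::-1]);print(f['mount'])"
```

```text
time_s: 1.63
tcp_pos: [0.4513, -0.0536, 0.1975]
ee_rot: [-3.132, -0.225, 0.003]
force: [0.4, 0.7, 0.2]
width: 0.0003
1.6333 [ 0.4513 -0.0536  0.1975] r0.1322 phi193.7 F [0.42 0.72 0.21] w 0.0002800628380362748 j [ 0.25  0.28 -0.27  2.06  0.1   0.82 -1.5 ]
shift cm [ 0.98 -1.3  13.75] turn 0.2 yaw 8.2 target [ 0.459 -0.039  0.06 ]
[[ 7.42586421e-04 -9.63005217e-01 -2.69481727e-01  6.96482452e-02]
 [ 9.99999677e-01  6.32220512e-04  4.96339887e-04 -4.17385136e-04]
 [-3.07606024e-04 -2.69482009e-01  9.63005375e-01 -1.44844748e-01]
 [ 0.00000000e+00  0.00000000e+00  0.00000000e+00  1.00000000e+00]]
```

View pics/w1.png

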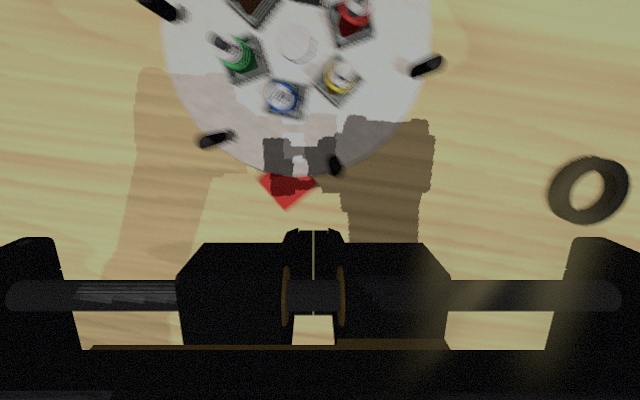

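Wrist view: arrow tip at (287,208), near pegs at (335,165) (the one to push, on the +y side) and (215,140). The layout matches my estimate. Now centre over the gap, then go down.

```bash
python3 -m jog '[0.5,-0.7,0,0,0, 1,-1.3,0,0,0, 1,-1.3,2,0,0, 1,-1.3,5,0,0, 1,-1.3,8,0,0, 1,-1.3,11,0,0, 1,-1.3,13,0,0, 1,-1.3,13.7,0,0]'; python3 -c "
from h import *
where();go(188,.122,.06)"
```

```text
time_s: 2.35
tcp_pos: [0.4578, -0.0439, 0.0593]
ee_rot: [3.134, 0.218, -0.007]
force: [-0.5, 0.0, 0.3]
width: 0.0007
2.35 [ 0.4578 -0.0439  0.0593] r0.1238 phi190.1 F [-0.53  0.04  0.33] w 0.0006600210214104322 j [ 0.16  0.54 -0.2   2.13  0.22  0.5  -1.64]
shift cm [ 0.17 -0.45 -0.07] turn -0.0 yaw 8.0 target [ 0.459 -0.039  0.06 ]
```

```bash
python3 -m jog '[0,0.4,0,-2,0, 0.05,0.95,0,-5,0, 0.13,1.5,0,-8,0, 0.25,2.1,0,-11,0, 0.4,2.7,0,-14,0, 0.55,3.3,0,-17,0, 0.75,3.9,0,-20,0, 1.0,4.5,0,-23,0]'; python3 -c "
from h import *
where();
f=grab_frame('side');cv2.imwrite('pics/s2.png',cv2.resize(f['frame'][130:280,220:420],None,fx=3.5,fy=3.5)[...,::-1])"
```

```text
time_s: 3.02
tcp_pos: [0.4765, -0.087, 0.0627]
ee_rot: [3.025, 0.843, 0.002]
force: [-0.5, 1.8, -0.3]
width: 0.0
3.0167 [ 0.4765 -0.087   0.0627] r0.1218 phi212.1 F [-0.51  1.76 -0.34] w 2.866681206236169e-05 j [ 0.34  0.57 -0.31  2.07  0.32  0.55 -1.23]
```

View pics/s2.png

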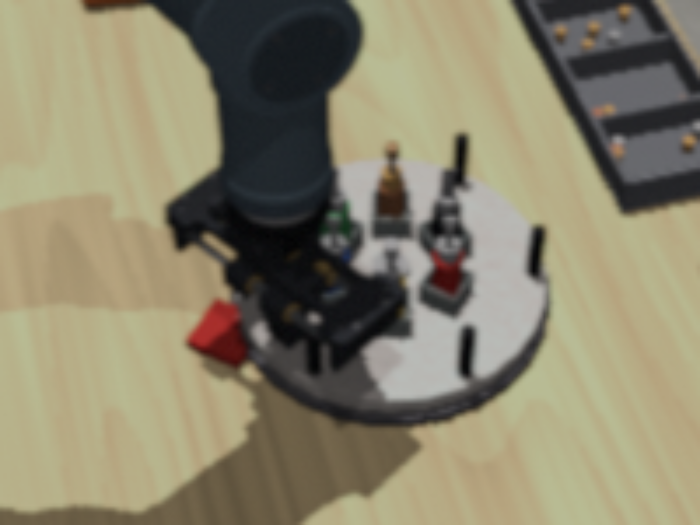

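The push works: the peg has moved with the fingers and the force is about 1.8 N. Continuing along the arc.

```bash
python3 -m jog '[0.02,0.64,0,-3,0, 0.07,1.28,0,-6,0, 0.15,1.91,0,-9,0, 0.27,2.54,0,-12,0, 0.42,3.16,0,-15,0, 0.6,3.77,0,-18,0, 0.81,4.37,0,-21,0, 1.06,4.96,0,-24,0]'; python3 -m jog '[0.02,0.64,0,-3,0, 0.07,1.28,0,-6,0, 0.15,1.91,0,-9,0, 0.27,2.54,0,-12,0, 0.42,3.16,0,-15,0, 0.6,3.77,0,-18,0, 0.81,4.37,0,-21,0, 1.06,4.96,0,-24,0]'; python3 -c "
from h import *
where();go(260,.122,.06)"
```

```text
time_s: 3.73
tcp_pos: [0.5109, -0.1236, 0.0625]
ee_rot: [2.785, 1.452, 0.0]
force: [-0.8, 2.0, 0.2]
width: 0.0006
time_s: 4.4
tcp_pos: [0.5573, -0.1435, 0.0624]
ee_rot: [2.423, 1.999, -0.001]
force: [-1.1, 1.1, -0.6]
width: 0.0003
4.4 [ 0.5573 -0.1435  0.0624] r0.1233 phi259.6 F [-1.12  1.06 -0.62] w 0.00033742855929951303 j [ 0.55  0.72 -0.52  1.82  0.51  0.74 -0.43]
shift cm [0.13 0.09 0.24] turn -0.9 yaw 79.1 target [ 0.559 -0.142  0.06 ]
```

```bash
python3 -m jog '[0.04,0.64,0,-3,0, 0.1,1.28,0,-6,0, 0.2,1.91,0,-9,0, 0.34,2.54,0,-12,0, 0.5,3.16,0,-15,0, 0.7,3.77,0,-18,0, 0.91,4.37,0,-21,0, 1.16,4.96,0,-24,0]'; python3 -m jog '[0.02,0.64,0,-3,0, 0.07,1.28,0,-6,0, 0.15,1.91,0,-9,0, 0.27,2.54,0,-12,0, 0.42,3.16,0,-15,0, 0.6,3.77,0,-18,0, 0.81,4.37,0,-21,0, 1.06,4.96,0,-24,0]'; python3 -c "
from h import *
where();go(307,.122,.06)
f=grab_frame('side');cv2.imwrite('pics/s3.png',cv2.resize(f['frame'][140:260,261:401],None,fx=5,fy=5,interpolation=2)[...,::-1])
f=grab_frame('scene');cv2.imwrite('pics/a3.png',cv2.resize(f['frame'][150:270,264:404],None,fx=5,fy=5,interpolation=2)[...,::-1])"
```

```text
time_s: 5.07
tcp_pos: [0.6082, -0.142, 0.0624]
ee_rot: [1.954, 2.459, -0.002]
force: [-0.3, 0.9, 0.1]
width: 0.0003
time_s: 5.73
tcp_pos: [0.6541, -0.1204, 0.0624]
ee_rot: [1.4, 2.812, -0.003]
force: [-0.8, -0.8, 1.0]
width: 0.0008
5.7333 [ 0.6541 -0.1204  0.0624] r0.1232 phi307.2 F [-0.83 -0.8   0.98] w 0.0007849791788873152 j [ 0.56  0.89 -0.7   1.56  0.67  0.94  0.28]
shift cm [ 0.12 -0.04  0.24] turn 0.0 yaw 127.0 target [ 0.653 -0.12   0.06 ]
```

View pics/s3.png

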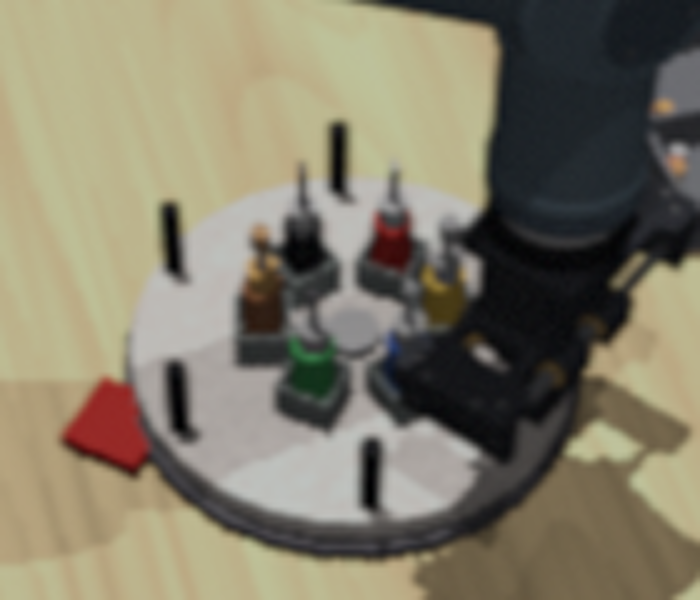

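The awl is at the left, crop (262,300), and needs a little more counterclockwise turn. Peg tops are at crop (338,128), (171,208), (177,367) and (371,443).

```bash
cat > ang.py <<'E'
from h import *
import sys,json
def ang(pts,v0=140):
    f=grab_frame("side"); P=ray(f,np.array(pts)/5+[261,v0],.086)[:,:2]-C0
    a=np.degrees(np.arctan2(P[:,1],P[:,0]))%360; print(np.hypot(*P.T).round(4),a.round(1),"mod60",(a%60).round(1))
ang(json.loads(sys.argv[1]))
E
python3 ang.py '[[338,128],[171,208],[177,367],[371,443]]'
```

```text
[0.1152 0.1155 0.1171 0.1186] [ 77.6 138.2 199.  258.1] mod60 [17.6 18.2 19.  18.1]
```

The awl is at 168°, so 15.5° more.

```bash
python3 -m jog '[0.02,0.42,0,-2,0, 0.07,0.95,0,-4.5,0, 0.14,1.5,0,-7,0, 0.24,2.0,0,-9.5,0, 0.34,2.5,0,-12,0, 0.44,2.95,0,-14,0, 0.5,3.2,0,-15.3,0, 0.5,3.25,0,-15.5,0]'; python3 -c "
from h import *
where();go(317,.127,.2)
f=grab_frame('side');cv2.imwrite('pics/s4.png',cv2.resize(f['frame'][140:260,261:401],None,fx=5,fy=5,interpolation=2)[...,::-1])"
```

```text
time_s: 6.55
tcp_pos: [0.677, -0.0958, 0.0619]
ee_rot: [1.009, 2.975, -0.001]
force: [-0.6, -0.8, -0.1]
width: 0.0006
6.55 [ 0.677  -0.0958  0.0619] r0.1220 phi322.9 F [-0.64 -0.85 -0.06] w 0.0006378031073973027 j [ 0.54  0.94 -0.75  1.51  0.72  0.99  0.5 ]
shift cm [ -0.44  -1.31 -13.81] turn 5.5 yaw 142.5 target [ 0.673 -0.109  0.2  ]
```

View pics/s4.png

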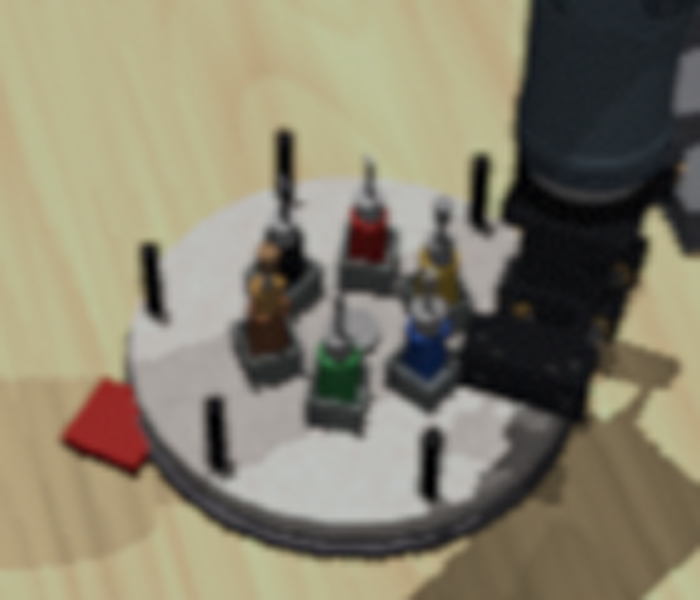

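Peg tops are now at crop (285,136), (480,160), (150,249), (214,402) and (431,434), and the awl is between the two pegs beside the arrow. I back off from the peg (-y), rise and move out, and compute the angle.

```bash
python3 ang.py '[[285,136],[480,160],[150,249],[214,402],[431,434]]'; python3 -m jog '[0,-0.4,0,0,0, -0.2,-0.9,0,0,0, -0.3,-1.2,-1,0,0, -0.4,-1.2,-4,0,0, -0.4,-1.2,-7.5,0,0, -0.4,-1.2,-11,0,0, -0.4,-1.2,-14,0,0, -0.4,-1.2,-16,0,0]'; python3 -m jog '[0,0,-1,0,0, -1,0,-2,0,0, -3,0,-2,0,0, -6,0,-2,0,0, -9,0,-2,0,0, -12,0,-2,0,0, -14,0,-2,0,0, -14,0,-2,0,0]'; python3 -c "
from h import *
where()
f=grab_frame('side');cv2.imwrite('pics/s5.png',cv2.resize(f['frame'][140:260,261:401],None,fx=5,fy=5,interpolation=2)[...,::-1])"
```

```text
[0.115  0.1165 0.1162 0.1181 0.1194] [ 93.6  33.3 154.7 214.5 273.7] mod60 [33.6 33.3 34.7 34.5 33.7]
time_s: 7.32
tcp_pos: [0.6738, -0.1076, 0.2262]
ee_rot: [1.008, 2.971, 0.002]
force: [0.3, 0.5, -0.3]
width: 0.0004
time_s: 7.98
tcp_pos: [0.7852, -0.1963, 0.2395]
ee_rot: [-1.014, -2.973, 0.002]
force: [0.4, -0.0, -0.8]
width: 0.0005
7.9833 [ 0.7852 -0.1963  0.2395] r0.2693 phi319.7 F [ 0.4  -0.03 -0.81] w 0.0004637667889697007 j [ 0.52  0.96 -0.79  0.95  0.62  1.44  0.81]
```

View pics/s5.png

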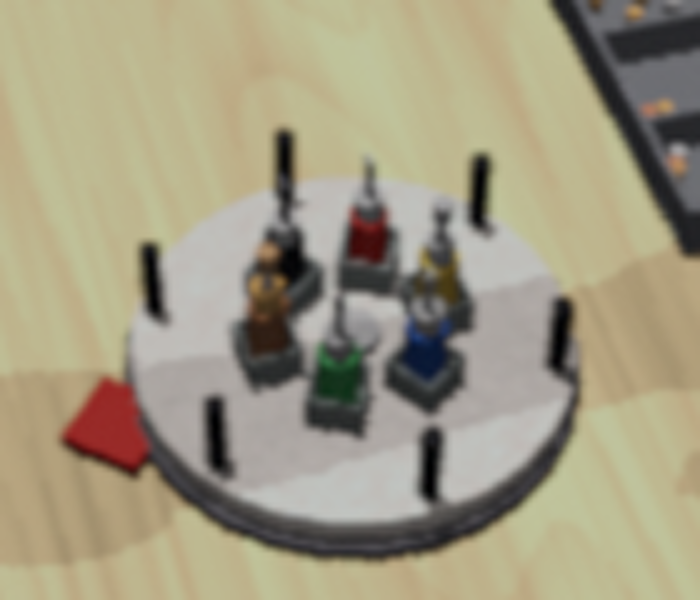

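Pegs unchanged after withdrawing. The awl is at 184°, on the line from the axis (352,330) through its base (270,360) to the arrow tip (65,437). The hand is clear, so I hand in.

```bash
python3 -c "
from rig import *
import numpy as np
print(np.abs(state()['qd']).max()); print(job_done())"
```

```text
0.06980677030024755
the job is handed in; nothing more can be done
None
```

The awl now faces front, in line with the red arrow, and the job is handed in. `job_done()` gives no verdict, so the result rests on my own checks.

**What I did:** I pushed one rim peg counterclockwise about 128° with closed fingertips. The force readings between moves were about 1–2 N. I then backed off, rose above the tools and moved away from the carousel. The clock stood at about 8 s of the 43 s allowed.

**Last checks:**
- **Alignment:** From the peg angles, the awl sits at about 184°, against 183.9° for the arrow. Single peg readings scattered by about ±1°, roughly 1 mm at the awl. The line from axis to awl to arrow tip in the side picture agrees.
- **Carousel and tools:** The pegs had not moved after I withdrew, and all six tools stood upright in their sockets.
- **Hand:** It was 0.27 m from the axis and 0.24 m up, touching nothing. The arm still had up to 0.07 rad/s of joint speed left when I handed in.

**Not checked:** I did not re-measure the long driver, tin or tape roll at the end. The hand passed well above the bench on its way in and never went low near them. My final angle check used the side camera only.

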